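Load the glazing machine's tile magazine

TASK

Pull the tile magazine's yellow-handled follower all the way back until the latch holds it and let go; then stand the two bare terracotta tiles from the rack upright in the track, one behind the other and flat across it, between the end stop and the follower, lowering each one in without letting it drop. With both in, press the red latch pad so that the follower springs forward and closes them up against the stop, and leave the pad released. Leave the glazed tiles and everything else where they are.

Things in the scene. Friction and masses are not known exactly. Their poses are not given: they have to be found in the camera images.
- magazine: Tile magazine fixed to the table: a straight feed track on a green bed 100 mm wide. Origin at table height on the track's centre line, under the face of the steel end stop (stop top 70 mm above the table). x runs along the track away from the stop, the way the follower is pulled back; z up. A green roller unit, up to 110 mm high, 165 mm wide, stands beyond the stop (x = -160 to -30 mm).
- track_floor (a point): Point on the track's floor, on the centre line, 60 mm from the end stop's face, 20 mm above the table; axes of the magazine. Tiles stand on this floor. Low side walls with flared lips leave 58 mm between them (inner faces at y = +-29 mm), reach 50 mm above the table and run from x = 0 to 260 mm of the magazine.
- follower (a joint): Sprung follower sliding in the track, m: the magazine x of its pushing face (52 mm wide, 22 to 77 mm above the table). 0 = at the stop; grows pulled back. Spring 4 N at 0, 9 N at 0.12, damping 25 N per m/s. Pulled past 0.122 (end 0.130) the latch catches it and it rests near 0.120; once freed it runs forward in about 0.6 s to the tiles or the stop. n tiles pressed: n x 0.020.
- follower_grip (a point): Middle of the follower's yellow upright handle, 36 mm wide across the track (y), 20 mm thick along it (x), graspable from 82 to 125 mm above the table; the point is 105 mm above the table and 19 mm behind the pushing face. The axes are the magazine's.
- latch (a joint): Rocking latch at the rear of the magazine, rad. 0 = down, at rest; grows as its red pad is pressed down; about 0.2 frees the follower, its end is 0.30; a spring returns it. Pressing takes about 2 to 4 N.
- latch_pad (a point): Centre of the top of the latch's red press pad, 45 mm (along the track) x 50 mm, on the centre line at magazine x = 317 mm, 78 mm above the table at rest. It goes down by about 16 mm when pressed to its end.
- rack: Wooden tile rack fixed to the table, 236 x 86 mm. Origin at the centre of its underside; x along its row of four slots (at x = -78, -26, 26, 78 mm), y along the tiles' width. The tiles stand on its board 10 mm above the table between strips that reach 30 mm above the table; slots are 24 mm wide; side rails to 26 mm.
- bare_tile_1_mid (a point): Centre of a bare unglazed terracotta (orange-brown) tile, 20 mm thick (its x), 50 mm wide (its y), 90 mm high (its z), 0.16 kg or so, standing on end in a rack slot, in any of the four; the centre is 45 mm above its foot.
- bare_tile_2_mid (a point): Centre of a bare unglazed terracotta (orange-brown) tile, 20 mm thick (its x), 50 mm wide (its y), 90 mm high (its z), 0.16 kg or so, standing on end in a rack slot, in any of the four; the centre is 45 mm above its foot.
- blue_tile_mid (a point): Centre of a shiny glazed blue tile, 20 mm thick (its x), 50 mm wide (its y), 90 mm high (its z), 0.16 kg or so, standing on end in a rack slot, in any of the four; the centre is 45 mm above its foot. Not to be loaded; leave it in the rack.
- white_tile_mid (a point): Centre of a shiny glazed white tile, 20 mm thick (its x), 50 mm wide (its y), 90 mm high (its z), 0.16 kg or so, standing on end in a rack slot, in any of the four; the centre is 45 mm above its foot. Not to be loaded; leave it in the rack.
- bowl: Bystander, loose: terracotta bowl, 100 mm wide, 50 mm high. Origin at its underside.
- flask: Bystander, loose: amber bottle with a black cap, 70 mm wide, 170 mm high. Origin at its underside.
- brush_jar: Bystander, loose: clay jar 76 mm wide full of brushes, 190 mm high. Origin at its underside.
- pigment_tub: Bystander, loose: blue round tub, 72 mm wide, 45 mm high. Origin at its underside.
- rib: Bystander, loose: wooden modelling spatula lying on the table.

How it is judged (in metres and radians):
On the way, in this order (a step that is already met when the one before it is completed fails the run):
1. the follower is latched back and let go (value of joint follower above 0.115 m and value of joint latch below 0.06 rad and contact force between the fingers and follower below 0.3 N), for 0.2 s.
2. both bare tiles stand released in the track, with the follower still latched back (x of bare_tile_1_mid in the frame of magazine between 0.004 and 0.112 m and y of bare_tile_1_mid in the frame of magazine between -0.01 and 0.01 m and z of bare_tile_1_mid in the frame of magazine between 0.06 and 0.07 m and angle between each of bare_tile_1_mid, bare_tile_2_mid's own z axis and vertical below 0.1 rad and angle between the x axis of each of bare_tile_1_mid, bare_tile_2_mid and the x axis of magazine, either way round below 0.2 rad and x of bare_tile_2_mid in the frame of magazine between 0.004 and 0.112 m and y of bare_tile_2_mid in the frame of magazine between -0.01 and 0.01 m and z of bare_tile_2_mid in the frame of magazine between 0.06 and 0.07 m and value of joint follower above 0.115 m and contact force between the fingers and bare_tile_1 below 0.05 N and contact force between the fingers and bare_tile_2 below 0.05 N), for 0.2 s.
At the end, for the whole second after the job is handed in: Both bare tiles stand upright (within 0.10 rad), on the track floor, square across the track (within 0.2 rad), centres within 10 mm of its centre line and within 38 mm of the stop, at rest; the follower presses on them (joint between 0.036 and 0.046) and the latch pad is back up (below 0.06 rad) (x of bare_tile_1_mid in the frame of magazine between 0.004 and 0.038 m and y of bare_tile_1_mid in the frame of magazine between -0.01 and 0.01 m and z of bare_tile_1_mid in the frame of magazine between 0.06 and 0.07 m and angle between each of bare_tile_1_mid, bare_tile_2_mid's own z axis and vertical below 0.1 rad and angle between the x axis of each of bare_tile_1_mid, bare_tile_2_mid and the x axis of magazine, either way round below 0.2 rad and x of bare_tile_2_mid in the frame of magazine between 0.004 and 0.038 m and y of bare_tile_2_mid in the frame of magazine between -0.01 and 0.01 m and z of bare_tile_2_mid in the frame of magazine between 0.06 and 0.07 m and value of joint follower between 0.036 and 0.046 m and value of joint latch below 0.06 rad and linear speed of each of bare_tile_1, bare_tile_2 below 0.02 m/s); the robot touches nothing.
It fails at once if a glazed tile is moved by more than 25 mm (distance of any of blue_tile_mid, white_tile_mid from where it was at the start of the episode above 0.025 m).
It fails at once if a bystander is moved by more than 40 mm (distance of any of bowl, flask, brush_jar, pigment_tub, rib from where it was at the start of the episode above 0.04 m).
It fails at once if a bare tile is let go with its foot more than about 20 mm above the track floor ((height (world z) of bare_tile_1_mid above 0.088 m and contact force between the fingers and bare_tile_1 below 0.02 N) or (height (world z) of bare_tile_2_mid above 0.088 m and contact force between the fingers and bare_tile_2 below 0.02 N)).
It also fails if it takes over 72 s, if anything falls off the work surface, if the arm or the gripper's body presses on something with over 40 N, if the wrist force passes 120 N, or if a joint passes its speed limit or range.

ROBOT

A 6-joint arm with a two-finger parallel gripper is mounted at the origin on the work surface. World frame = base frame: x ahead of the robot, y to its left, z up, the work surface at z = 0. Lengths are in mm, angles in rad, forces in N, time in s.
With the tool pointing down it reaches from about 400 to 925 mm from the base axis. Payload 12.5 kg.
Tool frame: the origin (TCP) lies midway between the tips of the shut fingers; the grasp point (between the pads) lies 19 mm behind it (env.tcp_to_grasp is the distance from the TCP to the grasp point, in mm); z points along the fingers, y is the line along which they close (so a half turn about z gives the same grasp; the last joint's range is limited). The gripper opens to 95 mm and grips with 3 to 60 N. Pads are 20 mm wide; open, the fingers measure 119 mm over their backs; the gripper's body (75 mm by 180 mm) begins 59 mm behind the grasp point.
Start: joints at [-1.32, 0.491, 1.559, -0, 1.092, -0.106], TCP at [218.322, -585.647, 214.661] pointing down, gripper open.
Joint ranges: [-3.1, 3.1], [-0.84, 2.19], [0.05, 2.79], [-1.13, 4.28], [0.06, 2.93], [-2.69, 2.69]. Speed limits (rad/s): [2.22, 2.22, 2.79, 3.14, 3.14, 3.14].

INTERFACE

Orientations are given as [roll, pitch, yaw] about the fixed x, y, z axes, in that order (R = Rz(yaw) Ry(pitch) Rx(roll)).
In Python, from cell import env gives the robot as it stands. The module is installed in compiled form; this text tells all that it offers.
- The arm moves only by the tool step_arm, never from a script. Its argument "plan" is a list that holds one entry, the list of rows, each a list of 5 numbers: the shift along the tool's x, y, z in mm, then the turn about the tool's z in degrees, then the opening, from -1 (shut) to 1 (fully open). A call has 1 to 8 rows; each row is the pose to reach, as a shift and turn from the pose commanded when the call began, along the tool's axes at that moment; what a row does not reach only later rows make up. A row lasts 1/12 s, in which the tool goes at most 41.7 mm and 7.16 degrees, less where a joint would pass 70% of its speed; a pose out of reach is approached as far as the arm can. A call with a gripper value outside its range is refused whole. The fingers move at their own pace and stop on an object; the grip force is fixed at half the most. Time passes only in rows, so rows that repeat a pose let the fingers close. It gives the time, the measured TCP pose, the force, the opening and the grip force at its end, in the units of the state.
- env.state(): the state, without advancing time (a new reading comes with each control period).
- env.read_camera(name): name is "side" or "top" or "wrist"; returns the picture (480x640x3 uint8, blue, green, red); there is no depth.
- env.get_calibration(name): a dict with "K" (3x3 intrinsics, pixels), "extrinsics" (4x4, takes a point from world to camera coordinates). Camera axes: x right, y up, looking along -z (the intrinsics and any distortion apply to the point x, -y, -z); pixel columns grow to the right and rows downward; lengths in mm; the calibration is good to about 2 mm. A picture is of the moment at which its call begins: read the wrist's pose just before it. get_calibration takes no time and is no camera call; for the wrist camera it gives the pose at the moment of the call.
- env.job_done(): hands the job in; it is judged then, once.
The state is a dict: "t": time; "joints": joint angles; "qvel": joint speeds; "tau": joint torques, N m; "eef_pos": TCP position; "tcp_rot": TCP orientation; "ft_force": force on the tool from outside, world axes, zero at the start; "moment": the same for the moment, N m; "opening": opening from 0.0 (shut) to 1.0 (fully open); "grip_force": force on a finger pad.
Only numpy, scipy, OpenCV 4.12 (cv2) and the standard library are available. Lean on these libraries where they do the work, as an engineer would, in place of code of your own. Each camera call takes 0.05 s, during which the arm holds its last target. There are 200 camera calls.

## Working session

There is one attempt and no reset: what is moved stays moved. The work goes in short steps, Python scripts to look and compute and a tool call to move; the robot and the scene stay as the last step left them, time stands still between calls to the robot, and variables do not carry over. Pictures are saved under pics/ and viewed, at most 10 in all, crops included, and the job is handed in when it is done.

Besides the shell and the picture viewer there is one more tool, called after "Emit:" by a JSON object that holds its "fn" and its "kwargs". step_arm: Moves the arm, as the interface text tells. Its arguments: {"type":"object","properties":{"plan":{"type":"array"}},"required":["plan"]}

```bash
mkdir -p pics; python3 - <<'E'
from cell import env
import cv2
for n in ("top","side"):
    cv2.imwrite(f"pics/{n}0.png",env.read_camera(n))
    c=env.get_calibration(n); print(n,c)
s=env.state();print(s['t'],s['eef_pos'],s['tcp_rot'],s['opening'],env.tcp_to_grasp)
E
```

```text
top {'K': array([[599.36498156,   0.        , 331.50968894],
       [  0.        , 599.36498156, 239.80827145],
       [  0.        ,   0.        ,   1.        ]]), 'extrinsics': array([[-1.59274598e-02, -9.99846054e-01,  7.36098871e-03,
         1.45256323e+01],
       [ 9.95351195e-01, -1.51556305e-02,  9.51120662e-02,
        -6.11355496e+02],
       [-9.49858637e-02,  8.84166252e-03,  9.95439356e-01,
        -1.34693385e+03],
       [ 0.00000000e+00,  0.00000000e+00,  0.00000000e+00,
         1.00000000e+00]])}
side {'K': array([[469.06636961,   0.        , 323.8271526 ],
       [  0.        , 469.06636961, 242.22307169],
       [  0.        ,   0.        ,   1.        ]]), 'extrinsics': array([[-7.12465487e-01, -7.01655071e-01, -8.54932349e-03,
         4.21920618e+02],
       [ 5.20586000e-01, -5.36697653e-01,  6.64037534e-01,
        -3.77568678e+02],
       [-4.70513705e-01,  4.68653167e-01,  7.47650362e-01,
        -8.63688727e+02],
       [ 0.00000000e+00,  0.00000000e+00,  0.00000000e+00,
         1.00000000e+00]])}
0.1 [ 218.25578183 -585.40802427  214.12848164] [-3.14059096e+00 -1.06880132e-04  3.56779114e-01] 0.9977692844281637 18.8
```

View pics/top0.png

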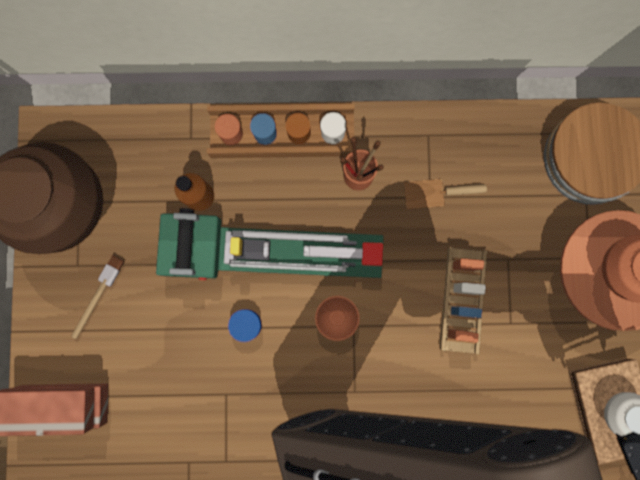

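View pics/side0.png

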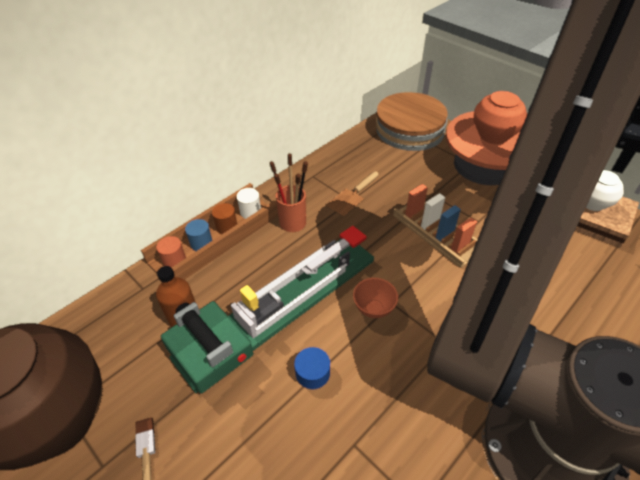

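The top view shows the magazine from about (222,248) to (383,254), with the yellow handle at (236,246) and the red pad at (373,254). The rack is at (465,300), with the bare tiles in its end slots at (470,265) and (463,337), white at (469,288) and blue at (466,312). The side view agrees. Next I enlarge and measure.

```bash
cat > h.py <<'E'
import numpy as np,cv2
from cell import env
def ray(n,u,v,z,c=None):
    c=c or env.get_calibration(n);K,E=c["K"],c["extrinsics"]
    d=np.linalg.inv(K)@[u,v,1];d=np.array([d[0],-d[1],-d[2]])
    R,t=E[:3,:3],E[:3,3];o=-R.T@t;d=R.T@d
    return o+d*(z-o[2])/d[2]
def proj(n,p,c=None):
    c=c or env.get_calibration(n);q=c["extrinsics"][:3]@np.append(p,1)
    w=c["K"]@[q[0],-q[1],-q[2]];return w[:2]/w[2]
E
python3 - <<'E'
from h import *
im=cv2.imread("pics/top0.png");hsv=cv2.cvtColor(im,cv2.COLOR_BGR2HSV)
a=cv2.resize(im[215:285,215:390],None,fx=4.5,fy=4.5,interpolation=cv2.INTER_CUBIC)
b=cv2.resize(cv2.rotate(im[240:360,440:495],cv2.ROTATE_90_COUNTERCLOCKWISE),None,fx=4.5,fy=4.5,interpolation=cv2.INTER_CUBIC)
o=np.zeros((580,800,3),np.uint8);o[:a.shape[0],:a.shape[1]]=a;o[325:325+b.shape[0],:b.shape[1]]=b
cv2.imwrite("pics/crop1.png",o)
def blob(lo,hi,roi,z,name):
    x0,y0,x1,y1=roi;m=cv2.inRange(hsv[y0:y1,x0:x1],np.array(lo),np.array(hi))
    n,l,s,c=cv2.connectedComponentsWithStats(m)
    for i in range(1,n):
        if s[i,4]>25:
            p=(l==i).astype(np.uint8);pts=cv2.findNonZero(p)
            r=cv2.minAreaRect(pts);u,v=c[i]+[x0,y0]
            print(name,s[i],np.round([u,v],1),"rect",np.round(r[1],1),round(r[2],1),ray("top",u,v,z).round(1))
blob((20,120,100),(35,255,255),(220,225,260,265),125,"yellow")
blob((0,170,100),(6,255,255),(350,235,395,275),78,"red")
blob((3,130,140),(12,255,255),(445,250,490,350),100,"bare")
blob((100,120,40),(125,255,255),(445,300,490,325),100,"blue")
blob((0,0,120),(180,70,255),(445,275,490,300),100,"white")
E
```

```text
yellow [ 11  12  10  19 176] [235.6 245.9] rect [18.  9.] 90.0 [592.4 210.3 125. ]
red [ 12   8  21  22 423] [372.3 253.6] rect [21. 20.] 90.0 [574.9 -84.3  78. ]
bare [ 16   9  23  10 183] [472.  263.1] rect [22.6  8. ] 5.7 [ 549.3 -298.7  100. ]
bare [ 10  84  23   9 139] [466.1 337.9] rect [22.   7.2] 6.7 [ 388.9 -279.9  100. ]
white [ 16   8  25  12 245] [473. 288.] rect [24.3 10.6] 6.3 [ 495.3 -299.   100. ]
```

View pics/crop1.png

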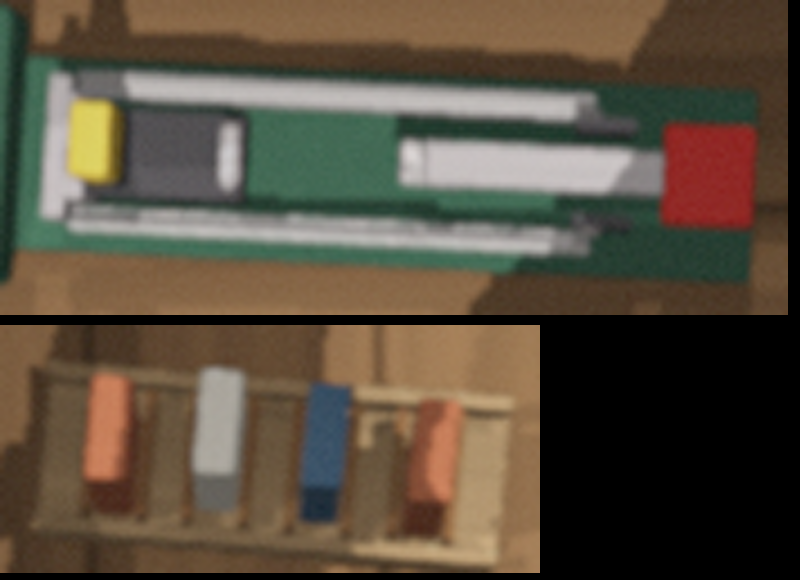

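```bash
cat >> h.py <<'E'
from scipy.spatial.transform import Rotation as Ro
def go(x,y,z,yaw):
    s=env.state();R=Ro.from_euler('xyz',s["tcp_rot"])
    d=R.inv().apply(np.array([x,y,z])-s["eef_pos"])
    t=-(yaw-np.degrees(s["tcp_rot"][2])+180)%360-180 if 0 else -(((yaw-np.degrees(s["tcp_rot"][2]))+180)%360-180)
    print("tool shift",d.round(1),"turn",round(t,1),"rows>=",int(np.ceil(max(np.linalg.norm(d)/41.7,abs(t)/7.16))))
E
python3 - <<'E'
from h import *
go(588,130,290,-3.4)
for n,u,v,z in (("flask",186,184,170),("jar",360,172,150),("bowl",337,319,50),("roller",188,245,110)): print(n,ray("top",u,v,z).round())
E
```

```text
tool shift [ 596.3 -541.3  -75.3] turn 23.8 rows>= 20
flask [719. 306. 170.]
jar [743. -57. 150.]
bowl [432.  -4.  50.]
roller [597. 315. 110.]
```

Emit:
{"fn": "step_arm", "kwargs": {"plan": [[[200, -180, -25, 0, 0.05], [200, -180, -25, 0, 0.05], [200, -180, -25, 0, 0.05], [200, -180, -25, 0, 0.05], [200, -180, -25, 0, 0.05], [200, -180, -25, 0, 0.05], [200, -180, -25, 0, 0.05]]]}}

```text
t: 0.68
eef_pos: [343.8, -343.6, 240.0]
tcp_rot: [-3.141, -0.0, 0.358]
ft_force: [1.1, -0.8, 0.0]
opening: 0.566
grip_force: 0.0
```

Emit:
{"fn": "step_arm", "kwargs": {"plan": [[[200, -180, -25, 0, 0.05], [200, -180, -25, 0, 0.05], [200, -180, -25, 0, 0.05], [200, -180, -25, 0, 0.05], [200, -180, -25, 0, 0.05], [200, -180, -25, 0, 0.05], [200, -180, -25, 0, 0.05]]]}}

```text
t: 1.27
eef_pos: [468.5, -105.2, 265.0]
tcp_rot: [-3.142, -0.001, 0.359]
ft_force: [-0.0, -0.0, -0.0]
opening: 0.526
grip_force: 0.0
```

Emit:
{"fn": "step_arm", "kwargs": {"plan": [[[196, -181, -25, 24, 0.05], [196, -181, -25, 24, 0.05], [196, -181, -25, 24, 0.05], [196, -181, -25, 24, 0.05], [196, -181, -25, 24, 0.05], [196, -181, -25, 24, 0.05], [196, -181, -25, 24, 0.05], [196, -181, -25, 24, 0.05]]]}}

```text
t: 1.93
eef_pos: [589.4, 134.1, 289.2]
tcp_rot: [-3.141, -0.0, -0.058]
ft_force: [0.3, 0.0, 0.4]
opening: 0.524
grip_force: 0.0
```

```bash
python3 - <<'E'
from h import *
c=env.get_calibration("wrist");im=env.read_camera("wrist");cv2.imwrite("pics/w1.png",im)
s=env.state();print(s['t'],s['eef_pos'],np.degrees(s['tcp_rot']),s['opening'],s['joints'])
import pickle;pickle.dump(c,open("w1.pkl","wb"))
M=np.array([593.5,229.2]);a=np.array([-.0594,-.998])
for x,z in ((0,70),(19,125),(317,78)): print(proj("wrist",[*(M+a*x),z],c).round())
E
```

```text
1.9833 [588.30530019 131.90391341 288.82625337] [ 1.79996196e+02  4.30120987e-02 -3.36173470e+00] 0.5265720899976933 [1.11012691e-01 3.95865392e-01 1.51420920e+00 6.50220817e-05
 1.23226920e+00 1.74046072e+00]
[231. 208.]
[238. 221.]
[541. 210.]
```

View pics/w1.png

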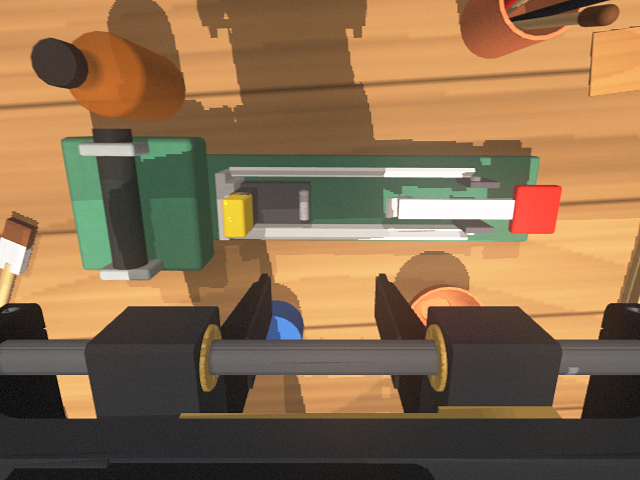

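The wrist view shows the handle at about (237,215), the pad at (537,209), and rails along rows 173 and 233. It is close to the prediction. I refine by fitting.

```bash
python3 - <<'E'
from h import *
import pickle
c=pickle.load(open("w1.pkl","rb"));im=cv2.imread("pics/w1.png");hsv=cv2.cvtColor(im,cv2.COLOR_BGR2HSV)
m=cv2.inRange(hsv,np.array((0,190,190)),np.array((5,255,255)));m[:,:480]=0
u=cv2.minAreaRect(cv2.findNonZero(m));print(u);print("pad",ray("w",*u[0],78,c).round(1),[ray("w",*p,78,c).round(1)[:2] for p in cv2.boxPoints(u)])
m=cv2.inRange(hsv,np.array((22,150,60)),np.array((34,255,255)));m[:, :200]=0;m[:,270:]=0;m[250:]=0
ys,xs=np.nonzero(m);print("yellow bbox",xs.min(),xs.max(),ys.min(),ys.max())
for r in (195,205,215,225,235): print(r,[(x,int(hsv[r,x,2])) for x in range(218,256,2)])
# green bed side edges and ends
g=cv2.inRange(hsv,np.array((60,80,20)),np.array((95,255,255)))
for col in (300,340,380,420,500): 
    y=np.nonzero(g[140:260,col])[0]+140; print(col,y.min(),y.max())
E
cd pics; python3 -c "
import cv2;im=cv2.imread('w1.png')[145:255,205:335];cv2.imwrite('w1c.png',cv2.resize(im,None,fx=5,fy=5,interpolation=cv2.INTER_CUBIC))"
```

```text
((532.9996337890625, 116.48649597167969), (233.86056518554688, 50.170867919921875), 88.45184326171875)
pad [666.5 -70.9  78. ] [array([766.3, -37.2]), array([764.8, -81.2]), array([ 549.6, -110.5]), array([551.1, -58.9])]
yellow bbox 222 252 193 237
195 [(218, 163), (220, 158), (222, 161), (224, 168), (226, 171), (228, 180), (230, 180), (232, 202), (234, 201), (236, 202), (238, 200), (240, 200), (242, 199), (244, 202), (246, 197), (248, 154), (250, 170), (252, 86), (254, 63)]
205 [(218, 199), (220, 199), (222, 220), (224, 243), (226, 246), (228, 243), (230, 243), (232, 245), (234, 243), (236, 244), (238, 244), (240, 242), (242, 230), (244, 160), (246, 148), (248, 146), (250, 146), (252, 102), (254, 62)]
215 [(218, 178), (220, 200), (222, 202), (224, 240), (226, 243), (228, 243), (230, 244), (232, 244), (234, 243), (236, 243), (238, 244), (240, 244), (242, 233), (244, 178), (246, 150), (248, 147), (250, 146), (252, 131), (254, 64)]
225 [(218, 150), (220, 204), (222, 196), (224, 231), (226, 243), (228, 241), (230, 242), (232, 242), (234, 242), (236, 242), (238, 242), (240, 243), (242, 235), (244, 202), (246, 149), (248, 149), (250, 145), (252, 139), (254, 117)]
235 [(218, 117), (220, 195), (222, 205), (224, 219), (226, 244), (228, 244), (230, 244), (232, 245), (234, 245), (236, 245), (238, 243), (240, 245), (242, 242), (244, 222), (246, 164), (248, 173), (250, 175), (252, 175), (254, 174)]
300 156 239
340 179 223Traceback (most recent call last):
  File "<stdin>", line 12, in <module>
    return umr_minimum(a, axis, None, out, keepdims, initial, where)
ValueError: zero-size array to reduction operation minimum which has no identity
```

View pics/w1c.png

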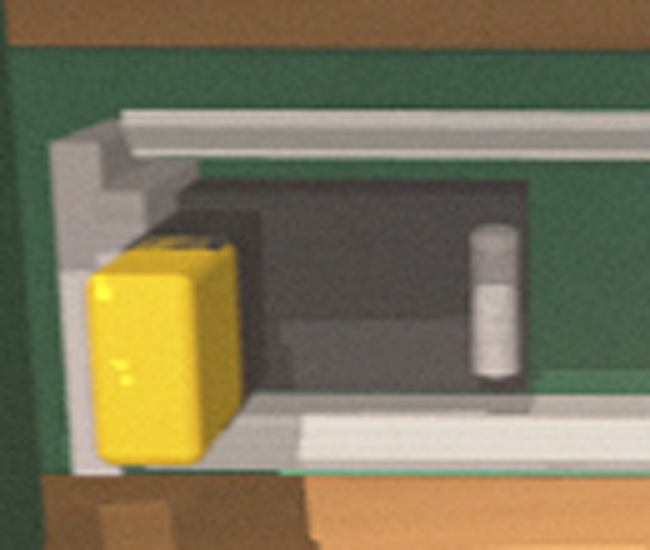

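```bash
python3 - <<'E'
from h import *
import pickle
c=pickle.load(open("w1.pkl","rb"));im=cv2.imread("pics/w1.png");hsv=cv2.cvtColor(im,cv2.COLOR_BGR2HSV)
for p in ((223,200),(243.4,200),(246,237.4),(224.6,238),(234.3,218.9)): print("handle",ray("w",*p,125,c).round(1))
m=cv2.inRange(hsv,np.array((0,190,150)),np.array((6,255,255)));m[:,:480]=0;m[:175]=0;m[245:]=0
u=cv2.minAreaRect(cv2.findNonZero(m));print(u);print("pad",ray("w",*u[0],78,c).round(1),[ray("w",*p,78,c).round(1)[:2] for p in cv2.boxPoints(u)])
for col in (290,340,390,440): print(col,[int(v) for v in hsv[160:246:2,col,2]])
E
```

```text
handle [611.7 221.1 125. ]
handle [610.6 203.  125. ]
handle [576.3 204.6 125. ]
handle [576.9 224.1 125. ]
handle [594.1 213.2 125. ]
((535.8292846679688, 209.03659057617188), (44.72477340698242, 50.908935546875), 6.34019136428833)
pad [576.2 -82.   78. ] [array([553.5, -58.4]), array([605.6, -60.1]), array([ 598.1, -104.8]), array([ 545.5, -104.8])]
290 [84, 85, 89, 80, 190, 169, 149, 149, 150, 89, 87, 63, 82, 74, 81, 79, 78, 85, 79, 78, 77, 82, 77, 79, 77, 99, 95, 97, 96, 97, 93, 92, 148, 145, 211, 226, 223, 224, 223, 191, 166, 203, 207]
340 [94, 92, 92, 87, 184, 178, 149, 147, 182, 92, 95, 91, 93, 95, 97, 92, 97, 96, 97, 95, 93, 93, 93, 94, 95, 96, 93, 93, 93, 98, 115, 116, 177, 181, 197, 227, 224, 226, 229, 190, 162, 215, 213]
390 [100, 102, 100, 92, 249, 243, 253, 253, 255, 98, 103, 106, 106, 101, 99, 115, 165, 168, 167, 157, 177, 185, 186, 183, 186, 179, 183, 188, 189, 103, 103, 107, 134, 157, 209, 254, 236, 237, 233, 255, 164, 222, 220]
440 [101, 104, 105, 98, 254, 245, 254, 254, 255, 103, 111, 110, 112, 111, 173, 170, 171, 172, 169, 156, 255, 255, 255, 255, 255, 254, 254, 255, 255, 255, 107, 112, 124, 166, 153, 255, 239, 237, 241, 255, 193, 222, 223]
```

Handle top fits at (594,213) and pad at (576,-82). They are 296 mm apart (expected 298) at heading -93.4°, so it is consistent. Now I go to the handle.

```bash
python3 - <<'E'
from h import *
go(594.1,213.8,86,-3.4)
E
```

```text
tool shift [  1.1 -82.1 202.8] turn 0.0 rows>= 6
```

Emit:
{"fn": "step_arm", "kwargs": {"plan": [[[1, -83.5, 60, 0, 0.05], [1, -83.5, 60, 0, 0.05], [1, -83.5, 60, 0, 0.05], [1, -83.5, 100, 0, 0.05], [1, -83.5, 130, 0, 0.05], [1, -83.5, 160, 0, 0.05], [1, -83.5, 160, 0, 0.05], [1, -83.5, 160, 0, 0.05]]]}}

```text
t: 2.65
eef_pos: [593.7, 211.8, 129.2]
tcp_rot: [3.141, 0.002, -0.063]
ft_force: [0.6, 0.4, 0.5]
opening: 0.523
grip_force: 0.0
```

```bash
python3 - <<'E'
from h import *
c=env.get_calibration("wrist");cv2.imwrite("pics/w2.png",env.read_camera("wrist"))
go(594.1,213.8,86,-3.4)
print(env.state()['eef_pos'])
E
```

```text
tool shift [-0.6 -1.7 44.8] turn -0.2 rows>= 2
[594.53201116 212.09193595 130.78528517]
```

View pics/w2.png

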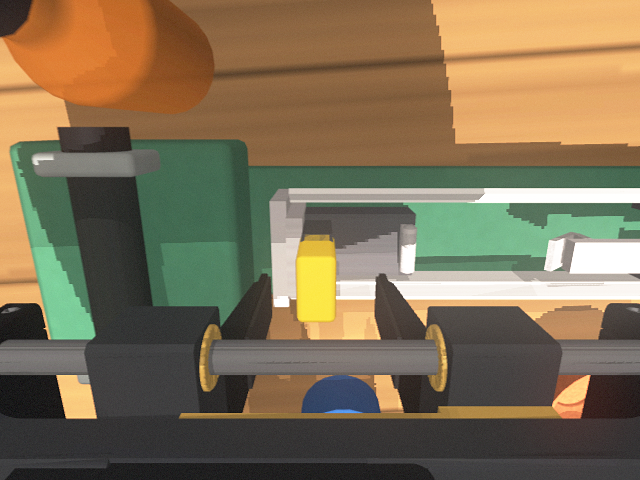

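The handle (col 316) sits between the fingers (centre about 323), a 2 mm offset. I descend, close and pull.

Emit:
{"fn": "step_arm", "kwargs": {"plan": [[[-0.5, -2, 22, 0, 0.05], [-0.5, -2, 44, 0, 0.05], [-0.5, -2, 44, 0, 0.05], [-0.5, -2, 44, 0, -1], [-0.5, -2, 44, 0, -1], [-0.5, -2, 44, 0, -1], [-0.5, -2, 44, 0, -1], [-0.5, -2, 44, 0, -1]]]}}

```text
t: 3.37
eef_pos: [594.0, 214.8, 86.7]
tcp_rot: [-3.141, -0.001, -0.062]
ft_force: [0.7, -0.2, -0.5]
opening: 0.231
grip_force: 0.0
```

Emit:
{"fn": "step_arm", "kwargs": {"plan": [[[0, 0, 0, 0, -1], [0, 0, 0, 0, -1], [0, 0, 0, 0, -1]]]}}

```text
t: 3.62
eef_pos: [594.0, 215.2, 86.5]
tcp_rot: [-3.141, -0.001, -0.062]
ft_force: [-0.4, 2.3, 6.3]
opening: 0.208
grip_force: 30.0
```

Emit:
{"fn": "step_arm", "kwargs": {"plan": [[[0, 18, 0, 0, -1], [0, 36, 0, 0, -1], [0, 54, 0, 0, -1], [0, 72, 0, 0, -1], [0, 90, 0, 0, -1], [0, 108, 0, 0, -1], [0, 118, 0, 0, -1], [0, 124, 0, 0, -1]]]}}

```text
t: 4.28
eef_pos: [586.2, 91.2, 86.5]
tcp_rot: [-3.14, -0.001, -0.063]
ft_force: [-1.0, 9.6, 5.6]
opening: 0.21
grip_force: 30.0
```

Emit:
{"fn": "step_arm", "kwargs": {"plan": [[[0, 3, 0, 0, -1], [0, 3, 0, 0, -1], [0, 3, 0, 0, -1], [0, 3, 0, 0, -1]]]}}

```text
t: 4.62
eef_pos: [586.1, 89.0, 86.5]
tcp_rot: [-3.14, -0.001, -0.062]
ft_force: [-0.7, 9.1, 7.1]
opening: 0.208
grip_force: 30.0
```

Emit:
{"fn": "step_arm", "kwargs": {"plan": [[[0, -3, 0, 0, -1], [0, -6, 0, 0, -1], [0, -6, 0, 0, -1], [0, -6, 0, 0, -1]]]}}

```text
t: 4.95
eef_pos: [586.4, 95.3, 86.5]
tcp_rot: [-3.14, -0.001, -0.062]
ft_force: [-1.2, 8.0, 7.2]
opening: 0.207
grip_force: 30.0
```

Emit:
{"fn": "step_arm", "kwargs": {"plan": [[[0, -2, 0, 0, -1], [0, -2, 0, 0, -1], [0, -2, 0, 0, -1]]]}}

```text
t: 5.2
eef_pos: [586.5, 95.7, 86.5]
tcp_rot: [3.141, -0.001, -0.062]
ft_force: [-2.9, -2.5, 7.5]
opening: 0.203
grip_force: 30.0
```

The latch caught: the follower stops at 119.6 mm and the force reversed. I release and rise.

Emit:
{"fn": "step_arm", "kwargs": {"plan": [[[0, 0, 0, 0, 0.1], [0, 0, 0, 0, 0.1], [0, 0, 0, 0, 0.1], [0, 0, 0, 0, 0.1], [0, 0, -40, 0, 0.1], [0, 0, -80, 0, 0.3], [0, 0, -120, 0, 0.9], [0, 0, -130, 0, 0.9]]]}}

```text
t: 5.87
eef_pos: [588.0, 96.2, 221.5]
tcp_rot: [-3.141, -0.008, -0.062]
ft_force: [-0.5, 0.3, -0.1]
opening: 0.701
grip_force: 0.0
```

```bash
python3 - <<'E'
from h import *
go(470,-285,290,-6.9)
E
```

```text
tool shift [-93.7 387.7 -69.5] turn 3.4 rows>= 10
```

Emit:
{"fn": "step_arm", "kwargs": {"plan": [[[-66, 194, -35, 0, 0.9], [-66, 194, -35, 0, 0.9], [-66, 194, -35, 0, 0.9], [-66, 194, -35, 0, 0.9], [-66, 194, -35, 0, 0.9], [-66, 194, -35, 0, 0.9], [-66, 194, -35, 0, 0.9]]]}}

```text
t: 6.45
eef_pos: [507.8, -95.2, 250.8]
tcp_rot: [3.141, -0.001, -0.066]
ft_force: [0.8, 0.9, -0.4]
opening: 0.947
grip_force: 0.0
```

Emit:
{"fn": "step_arm", "kwargs": {"plan": [[[-66, 194, -35, 3.5, 0.9], [-66, 194, -35, 3.5, 0.9], [-66, 194, -35, 3.5, 0.9], [-66, 194, -35, 3.5, 0.9], [-66, 194, -35, 3.5, 0.9], [-66, 194, -35, 3.5, 0.9], [-66, 194, -35, 3.5, 0.9], [-66, 194, -35, 3.5, 0.9]]]}}

```text
t: 7.12
eef_pos: [430.9, -282.1, 285.0]
tcp_rot: [-3.141, 0.001, -0.123]
ft_force: [0.0, -0.4, -0.0]
opening: 0.953
grip_force: 0.0
```

```bash
python3 - <<'E'
from h import *
import pickle
c=env.get_calibration("wrist");cv2.imwrite("pics/w3.png",env.read_camera("wrist"));pickle.dump(c,open("w3.pkl","wb"))
s=env.state();print(s['t'],s['eef_pos'],s['tcp_rot'][2],s['qvel'].round(3))
E
```

```text
7.1667 [ 431.06120253 -281.6446055   285.07474404] -0.1216548059296354 [ 0.011 -0.005 -0.001  0.     0.002 -0.005]
```

View pics/w3.png

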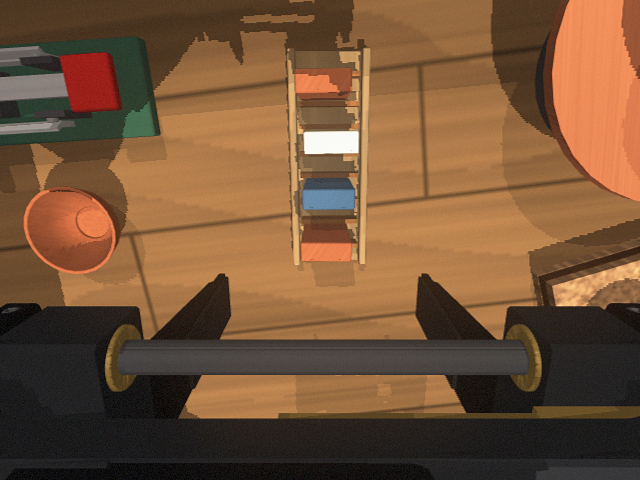

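```bash
python3 - <<'E'
import cv2
im=cv2.imread("pics/w3.png")[40:275,280:380]
a=cv2.resize(im[:120],None,fx=4,fy=4,interpolation=cv2.INTER_CUBIC);b=cv2.resize(im[115:],None,fx=4,fy=4,interpolation=cv2.INTER_CUBIC)
cv2.imwrite("pics/w3c.png",cv2.hconcat([a,b]))
from h import *
import pickle
c=pickle.load(open("w3.pkl","rb"));E=c["extrinsics"];print("cam",-E[:3,:3].T@E[:3,3],E[2,:3])
E
```

```text
cam [ 507.46616508 -291.91360364  455.44810396] [ 0.27281009 -0.03407523  0.96146427]
```

View pics/w3c.png

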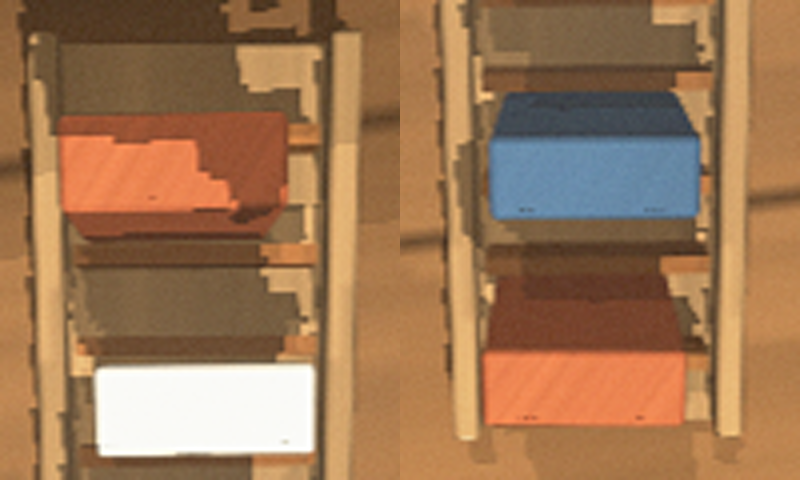

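```bash
python3 - <<'E'
from h import *
import pickle
c=pickle.load(open("w3.pkl","rb"))
for n,P in (("far",((294.5,68.2),(352,68.2),(351.5,93),(296,92.5))),("near",((301.5,242.5),(350.75,242.5),(351,261),(301,261))),("blue",((303,189.5),(354,189),(355,209.5),(302.5,209.5))),("white",((304,131),(358.5,131),(358.5,154),(305,154)))):
    q=np.array([ray("w",*p,100,c)[:2] for p in P]);ctr=q.mean(0);w=q[1]-q[0]+q[2]-q[3];
    print(n,ctr.round(1),"w",np.linalg.norm(w/2).round(1),"thick",np.linalg.norm((q[0]+q[1]-q[2]-q[3])/2).round(1),"yaw",np.degrees(np.arctan2(-w[0],-w[1])).round(1))
q=np.array([388.9,-279.9]);print("top cam far (549.3,-298.7) near",q)
go(394,-279,200,-7)
E
```

```text
far [ 547.5 -297.3] w 48.8 thick 19.7 yaw 7.3
near [ 392.9 -280.8] w 48.5 thick 19.0 yaw 7.1
blue [ 443.9 -289.4] w 48.6 thick 19.2 yaw 6.8
white [ 495.  -298.1] w 48.7 thick 20.1 yaw 7.1
top cam far (549.3,-298.7) near [ 388.9 -279.9]
tool shift [-37.    1.9  85.1] turn 0.0 rows>= 3
```

Tile tops measure 48.6 × 19.5 mm and are 155.5 mm apart (expected 156), yaw about -7°. The near bare tile is at (392.9,-280.8). I descend on it.

Emit:
{"fn": "step_arm", "kwargs": {"plan": [[[-38, 4, 0, 0, 1], [-38, 4, 40, 0, 1], [-38, 4, 80, 0, 1], [-38, 4, 120, 0, 1], [-38, 4, 160, 0, 1], [-38, 4, 190, 0, 1], [-38, 4, 212, 0, 1], [-38, 4, 229, 0, 1]]]}}

```text
t: 7.83
eef_pos: [392.5, -280.2, 54.4]
tcp_rot: [-3.14, 0.002, -0.121]
ft_force: [1.0, -0.5, 0.4]
opening: 1.001
grip_force: 0.0
```

Emit:
{"fn": "step_arm", "kwargs": {"plan": [[[0, 0, 0, 0, 1], [0, 0, 0, 0, -1], [0, 0, 0, 0, -1], [0, 0, 0, 0, -1], [0, 0, 0, 0, -1], [0, 0, 0, 0, -1], [0, 0, 0, 0, -1], [0, 0, 0, 0, -1]]]}}

```text
t: 8.5
eef_pos: [392.3, -282.5, 57.0]
tcp_rot: [3.141, -0.0, -0.123]
ft_force: [0.6, 1.6, 0.4]
opening: 0.567
grip_force: 1.0
```

Emit:
{"fn": "step_arm", "kwargs": {"plan": [[[0, 0, 0, 0, -1], [0, 0, 0, 0, -1], [0, 0, 0, 0, -1]]]}}

```text
t: 8.75
eef_pos: [392.2, -282.3, 56.9]
tcp_rot: [3.142, -0.0, -0.123]
ft_force: [-0.7, 2.5, 6.3]
opening: 0.529
grip_force: 30.0
```

Emit:
{"fn": "step_arm", "kwargs": {"plan": [[[0, 0, -15, 0, -1], [0, 0, -40, 0, -1], [0, 0, -75, 0, -1], [0, 0, -115, 0, -1], [0, 0, -155, 0, -1], [0, 0, -180, 0, -1], [0, 0, -180, 0, -1]]]}}

```text
t: 9.33
eef_pos: [393.4, -283.5, 241.4]
tcp_rot: [3.137, -0.006, -0.123]
ft_force: [-0.3, 0.7, -1.4]
opening: 0.523
grip_force: 30.0
```

```bash
python3 - <<'E'
from h import *
import pickle
c3=pickle.load(open("w3.pkl","rb"))
im=cv2.imread("pics/w3.png");hsv=cv2.cvtColor(im,cv2.COLOR_BGR2HSV)
m=cv2.inRange(hsv,np.array((0,190,120)),np.array((6,255,255)));m[:,:50]=0;m[:,135:]=0;m[:45]=0;m[125:]=0
u=cv2.minAreaRect(cv2.findNonZero(m));print("pad w3",u,ray("w",*u[0],78,c3).round(1))
def T(p,rpy):
    M=np.eye(4);M[:3,:3]=Ro.from_euler('xyz',rpy).as_matrix();M[:3,3]=p;return M
X=c3["extrinsics"]@T([431.06,-281.645,285.07],[-3.1412,0.0005,-0.12165])
c2={"K":c3["K"],"extrinsics":X@np.linalg.inv(T([594.53,212.09,130.79],[3.1413,0.001,-0.0625]))}
im=cv2.imread("pics/w2.png");hsv=cv2.cvtColor(im,cv2.COLOR_BGR2HSV)
m=cv2.inRange(hsv,np.array((22,150,60)),np.array((34,255,255)));m[:,:280]=0;m[:,350:]=0;m[330:]=0
ys,xs=np.nonzero(m);print(xs.min(),xs.max(),ys.min(),ys.max())
print([int(v) for v in hsv[234:326:2,310,2]])
for v in (252,254,256,321): print(v,ray("w",316,v,125,c2).round(1))
for col in (460,): print([(r,*map(int,im[r,col])) for r in range(180,306,3)])
s=env.state();print(s['eef_pos'],s['opening'],s['grip_force'],s['ft_force'])
E
```

```text
pad w3 ((88.28195190429688, 81.44499206542969), (61.59452438354492, 47.303062438964844), 78.95906829833984) [575.9 -83.1  78. ]
296 335 235 321
[108, 180, 178, 187, 227, 226, 229, 228, 227, 228, 228, 242, 253, 253, 253, 253, 252, 252, 253, 253, 253, 252, 253, 252, 253, 253, 253, 253, 253, 252, 253, 253, 252, 252, 252, 252, 252, 252, 252, 252, 252, 252, 252, 246, 243, 249]
252 [614.6 213.4 125. ]
254 [613.6 213.4 125. ]
256 [612.6 213.5 125. ]
321 [577.7 215.9 125. ]
[(180, 82, 105, 77), (183, 82, 105, 71), (186, 83, 107, 75), (189, 191, 201, 210), (192, 195, 205, 215), (195, 153, 161, 168), (198, 154, 161, 168), (201, 198, 206, 217), (204, 140, 181, 113), (207, 139, 183, 118), (210, 138, 181, 115), (213, 133, 178, 112), (216, 134, 180, 116), (219, 140, 182, 115), (222, 143, 185, 118), (225, 140, 181, 114), (228, 140, 182, 117), (231, 141, 186, 119), (234, 140, 185, 120), (237, 141, 184, 121), (240, 142, 188, 120), (243, 144, 189, 120), (246, 144, 187, 120), (249, 142, 181, 119), (252, 140, 182, 120), (255, 146, 188, 123), (258, 94, 115, 88), (261, 92, 115, 87), (264, 108, 138, 100), (267, 110, 136, 99), (270, 113, 141, 106), (273, 195, 205, 214), (276, 189, 200, 208), (279, 188, 199, 209), (282, 255, 255, 255), (285, 240, 244, 249), (288, 238, 243, 248), (291, 238, 244, 248), (294, 240, 245, 250), (297, 255, 255, 255), (300, 115, 178, 235), (303, 122, 185, 238)]
[ 393.41836523 -283.51494402  241.40640078] 0.5225368157604843 29.999442100524902 [-0.27271528  0.72551647 -1.42560699]
```

```bash
cat > c2.py <<'E'
from h import *
import pickle
def T(p,rpy):
    M=np.eye(4);M[:3,:3]=Ro.from_euler('xyz',rpy).as_matrix();M[:3,3]=p;return M
c3=pickle.load(open("w3.pkl","rb"))
X=c3["extrinsics"]@T([431.06,-281.645,285.07],[-3.1412,0.0005,-0.12165])
c2={"K":c3["K"],"extrinsics":X@np.linalg.inv(T([594.53,212.09,130.79],[3.1413,0.001,-0.0625]))}
E
python3 - <<'E'
from c2 import *
for v in (188,203,281,298.5): print(v,ray("w",460,v,50,c2).round(1))
go(594.4,209.2,235,86.5)
E
```

```text
188 [628.5 118.7  50. ]
203 [618.4 118.3  50. ]
281 [562.4 116.4  50. ]
298.5 [548.9 115.9  50. ]
tool shift [ 138.9 -513.7    4.8] turn -93.6 rows>= 14
```

Emit:
{"fn": "step_arm", "kwargs": {"plan": [[[17, -64, 0, -7, -1], [34, -96, 0, -14, -1], [52, -128, 0, -21, -1], [60, -160, 0, -28, -1], [65, -192, 0, -35, -1], [70, -224, 0, -42, -1], [70, -257, 0, -47, -1], [70, -257, 0, -47, -1]]]}}

```text
t: 10.0
eef_pos: [493.1, -31.6, 235.4]
tcp_rot: [-3.139, 0.001, 0.706]
ft_force: [-0.0, -0.4, -1.6]
opening: 0.525
grip_force: 30.0
```

```bash
python3 - <<'E'
from h import *
print(env.state()['eef_pos'],env.state()['qvel'].round(2));go(594.6,209.2,235,86.5)
E
```

```text
[493.11409303 -31.56399733 235.37724512] [-0.08 -0.   -0.   -0.03 -0.    0.04]
tool shift [ 233.4 -117.3    0.5] turn -46.0 rows>= 7
```

Emit:
{"fn": "step_arm", "kwargs": {"plan": [[[233, -117, 0, -46, -1], [233, -117, 0, -46, -1], [233, -117, 0, -46, -1], [233, -117, 0, -46, -1], [233, -117, 0, -46, -1], [233, -117, 0, -46, -1], [233, -117, 0, -46, -1], [233, -117, 0, -46, -1]]]}}

```text
t: 10.67
eef_pos: [597.1, 205.7, 234.5]
tcp_rot: [-3.14, 0.001, 1.505]
ft_force: [-0.0, -0.6, -1.8]
opening: 0.526
grip_force: 30.0
```

Emit:
{"fn": "step_arm", "kwargs": {"plan": [[[0, 0, 0, 0, -1], [0, 0, 0, 0, -1]]]}}

```text
t: 10.83
eef_pos: [596.4, 202.2, 235.8]
tcp_rot: [-3.14, 0.001, 1.497]
ft_force: [0.1, -0.4, -2.6]
opening: 0.524
grip_force: 30.0
```

```bash
python3 - <<'E'
from h import *
s=env.state();print(s['eef_pos'],s['tcp_rot'],s['qvel'].round(2));go(594.6,209.2,90,86.5)
E
```

```text
[596.35765332 202.19776986 235.79018087] [-3.14021750e+00  7.84177432e-04  1.49726694e+00] [-0.01 -0.01 -0.    0.    0.   -0.  ]
tool shift [  7.   -2.1 145.8] turn -0.7 rows>= 4
```

Emit:
{"fn": "step_arm", "kwargs": {"plan": [[[7, -2, 0, -0.7, -1], [7, -2, 35, -0.7, -1], [7, -2, 70, -0.7, -1], [7, -2, 100, -0.7, -1], [7, -2, 125, -0.7, -1], [7, -2, 135, -0.7, -1], [7, -2, 135, -0.7, -1]]]}}

```text
t: 11.42
eef_pos: [594.3, 209.7, 99.7]
tcp_rot: [-3.138, 0.001, 1.511]
ft_force: [-0.1, 0.6, -2.0]
opening: 0.525
grip_force: 30.0
```

```bash
python3 - <<'E'
from h import *
s=env.state();print(s['eef_pos'],s['tcp_rot'],s['qvel'].round(2));go(594.6,209.2,68,86.5)
cv2.imwrite("pics/w4.png",env.read_camera("wrist"))
E
```

```text
[594.32855028 209.67741295  99.72207544] [-3.13807112e+00  1.17550660e-03  1.51095650e+00] [ 0.   -0.05 -0.05  0.    0.04 -0.  ]
tool shift [-0.4  0.4 31.7] turn 0.1 rows>= 1
```

View pics/w4.png

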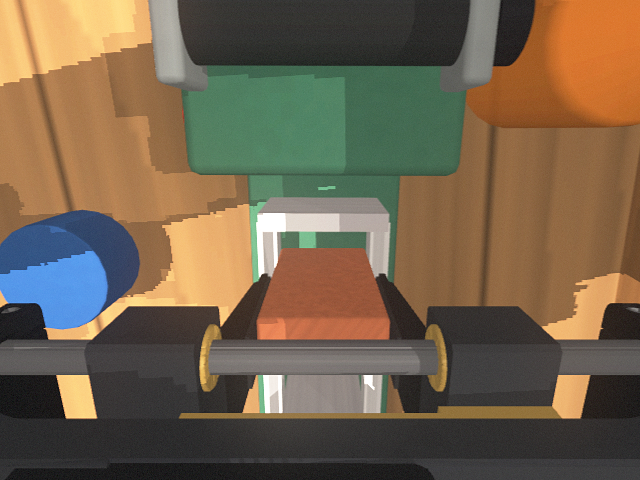

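The tile (centre col about 324) is centred on the stop and track (centre col about 323). I lower it.

Emit:
{"fn": "step_arm", "kwargs": {"plan": [[[0, 0, 8, 0, -1], [0, 0, 16, 0, -1], [0, 0, 24, 0, -1], [0, 0, 29, 0, -1], [0, 0, 31, 0, -1], [0, 0, 32, 0, -1], [0, 0, 32, 0, -1]]]}}

```text
t: 12.05
eef_pos: [595.3, 210.5, 69.5]
tcp_rot: [-3.142, 0.0, 1.512]
ft_force: [0.1, -0.0, -1.8]
opening: 0.526
grip_force: 30.0
```

Emit:
{"fn": "step_arm", "kwargs": {"plan": [[[0, 0, 1, 0, -1], [0, 0, 2, 0, -1], [0, 0, 2.5, 0, -1], [0, 0, 2.5, 0, -1], [0, 0, 2.5, 0, -1]]]}}

```text
t: 12.47
eef_pos: [595.3, 210.5, 67.2]
tcp_rot: [3.141, 0.0, 1.512]
ft_force: [0.6, 0.7, -2.1]
opening: 0.524
grip_force: 30.0
```

Emit:
{"fn": "step_arm", "kwargs": {"plan": [[[0, 0, 0.6, 0, -1], [0, 0, 1, 0, -1], [0, 0, 1, 0, -1], [0, 0, 1, 0, -1]]]}}

```text
t: 12.8
eef_pos: [595.4, 210.5, 66.9]
tcp_rot: [3.141, -0.0, 1.512]
ft_force: [-3.0, -1.0, 5.7]
opening: 0.521
grip_force: 30.0
```

The tile is seated (force reversed at z = 66.9, as expected). I release and rise.

Emit:
{"fn": "step_arm", "kwargs": {"plan": [[[0, 0, 0, 0, 0.6], [0, 0, 0, 0, 0.6], [0, 0, 0, 0, 0.6], [0, 0, 0, 0, 0.6], [0, 0, 0, 0, 0.6], [0, 0, 0, 0, 0.6], [0, 0, -25, 0, 0.6], [0, 0, -65, 0, 0.6]]]}}

```text
t: 13.47
eef_pos: [593.6, 210.0, 128.3]
tcp_rot: [-3.135, 0.002, 1.512]
ft_force: [-0.5, 0.8, 0.5]
opening: 0.796
grip_force: 0.0
```

Emit:
{"fn": "step_arm", "kwargs": {"plan": [[[0, 0, -40, 0, 0.9], [0, 0, -80, 0, 0.9], [0, 0, -110, 0, 0.9], [0, 0, -110, 0, 0.9]]]}}

```text
t: 13.8
eef_pos: [597.2, 211.0, 247.9]
tcp_rot: [3.132, -0.003, 1.512]
ft_force: [-0.1, -0.8, 0.7]
opening: 0.943
grip_force: 0.0
```

```bash
python3 - <<'E'
from h import *
s=env.state();print(s['eef_pos'],s['opening']);go(547.3,-297.8,235,-7)
E
```

```text
[597.16678953 211.03154693 247.91340899] 0.9426595838726434
tool shift [-510.9  -20.1   11.3] turn 93.6 rows>= 14
```

Emit:
{"fn": "step_arm", "kwargs": {"plan": [[[-35, 0, 0, 7, 0.9], [-70, 0, 0, 14, 0.9], [-105, 0, 0, 21, 0.9], [-140, -5, 0, 28, 0.9], [-175, -5, 0, 35, 0.9], [-210, -10, 0, 42, 0.9], [-245, -10, 0, 47, 0.9], [-255, -10, 0, 47, 0.9]]]}}

```text
t: 14.47
eef_pos: [569.8, -47.3, 240.7]
tcp_rot: [3.141, 0.001, 0.684]
ft_force: [0.2, -0.8, 1.1]
opening: 0.949
grip_force: 0.0
```

```bash
python3 - <<'E'
from h import *
s=env.state();print(s['eef_pos'],s['opening']);go(547.3,-297.8,235,-7)
E
```

```text
[569.79574447 -47.27257999 240.68145022] 0.9488279888898689
tool shift [-175.8  179.9    5.9] turn 46.2 rows>= 7
```

Emit:
{"fn": "step_arm", "kwargs": {"plan": [[[-176, 180, 5, 46, 1], [-176, 180, 5, 46, 1], [-176, 180, 5, 46, 1], [-176, 180, 5, 46, 1], [-176, 180, 5, 46, 1], [-176, 180, 5, 46, 1], [-176, 180, 5, 46, 1], [-176, 180, 5, 46, 1]]]}}

```text
t: 15.13
eef_pos: [549.2, -296.2, 235.1]
tcp_rot: [-3.141, 0.001, -0.115]
ft_force: [0.5, 0.6, -0.0]
opening: 1.001
grip_force: 0.0
```

Emit:
{"fn": "step_arm", "kwargs": {"plan": [[[0, 0, 0, 0, 1], [0, 0, 0, 0, 1]]]}}

```text
t: 15.3
eef_pos: [549.9, -293.1, 236.0]
tcp_rot: [-3.141, 0.0, -0.107]
ft_force: [-0.5, 0.5, -0.7]
opening: 0.998
grip_force: 0.0
```

```bash
python3 - <<'E'
from h import *
s=env.state();print(s['eef_pos'],s['opening'],s['qvel'].round(2));go(547.3,-298.3,57,-7)
E
```

```text
[ 549.92575117 -293.12105363  235.97957495] 0.9982725010193712 [ 0.01 -0.01 -0.   -0.    0.    0.01]
tool shift [ -2.    5.5 179. ] turn 0.9 rows>= 5
```

Emit:
{"fn": "step_arm", "kwargs": {"plan": [[[-2, 5.5, 0, 0.9, 1], [-2, 5.5, 40, 0.9, 1], [-2, 5.5, 80, 0.9, 1], [-2, 5.5, 120, 0.9, 1], [-2, 5.5, 150, 0.9, 1], [-2, 5.5, 170, 0.9, 1], [-2, 5.5, 179, 0.9, 1], [-2, 5.5, 179, 0.9, 1]]]}}

```text
t: 15.97
eef_pos: [546.7, -298.6, 55.6]
tcp_rot: [-3.14, 0.003, -0.125]
ft_force: [0.5, 0.5, 0.2]
opening: 1.001
grip_force: 0.0
```

Emit:
{"fn": "step_arm", "kwargs": {"plan": [[[0, 0, 0, 0, -1], [0, 0, 0, 0, -1], [0, 0, 0, 0, -1], [0, 0, 0, 0, -1], [0, 0, 0, 0, -1], [0, 0, 0, 0, -1], [0, 0, 0, 0, -1], [0, 0, 0, 0, -1]]]}}

```text
t: 16.63
eef_pos: [547.1, -299.6, 57.3]
tcp_rot: [3.142, -0.0, -0.127]
ft_force: [-0.4, 1.5, 3.2]
opening: 0.522
grip_force: 30.0
```

Emit:
{"fn": "step_arm", "kwargs": {"plan": [[[0, 0, 0, 0, -1], [0, 0, 0, 0, -1]]]}}

```text
t: 16.8
eef_pos: [547.2, -299.6, 57.4]
tcp_rot: [3.141, -0.0, -0.127]
ft_force: [-0.4, 1.3, 4.6]
opening: 0.52
grip_force: 30.0
```

Emit:
{"fn": "step_arm", "kwargs": {"plan": [[[0, 0, -15, 0, -1], [0, 0, -40, 0, -1], [0, 0, -75, 0, -1], [0, 0, -115, 0, -1], [0, 0, -155, 0, -1], [0, 0, -180, 0, -1], [0, 0, -180, 0, -1]]]}}

```text
t: 17.38
eef_pos: [548.5, -300.6, 242.8]
tcp_rot: [3.137, -0.008, -0.127]
ft_force: [0.4, -0.1, -1.0]
opening: 0.521
grip_force: 30.0
```

```bash
python3 - <<'E'
from h import *
s=env.state();print(s['eef_pos'],s['opening'],s['grip_force']);go(592.3,164.3,237,86.5)
E
```

```text
[ 548.45650892 -300.64239821  242.79082052] 0.5211408172812498 29.996208250522614
tool shift [ -15.3 -466.8    3.7] turn -93.8 rows>= 14
```

Emit:
{"fn": "step_arm", "kwargs": {"plan": [[[0, -32, 0, -7, -1], [0, -64, 0, -14, -1], [-4, -96, 0, -21, -1], [-6, -128, 0, -28, -1], [-8, -160, 0, -35, -1], [-8, -192, 0, -42, -1], [-8, -225, 0, -47, -1], [-8, -233, 0, -47, -1]]]}}

```text
t: 18.05
eef_pos: [568.2, -63.7, 236.0]
tcp_rot: [-3.14, 0.001, 0.701]
ft_force: [0.1, -0.4, -1.3]
opening: 0.526
grip_force: 30.0
```

```bash
python3 - <<'E'
from h import *
s=env.state();print(s['eef_pos'],s['opening'],s['grip_force']);go(592.3,164.3,237,86.5)
E
```

```text
[568.24571751 -63.70265089 235.98064709] 0.5262263957898423 29.99530792236328
tool shift [ 165.5 -158.7   -0.8] turn -46.3 rows>= 7
```

Emit:
{"fn": "step_arm", "kwargs": {"plan": [[[165, -159, 0, -46, -1], [165, -159, 0, -46, -1], [165, -159, 0, -46, -1], [165, -159, 0, -46, -1], [165, -159, 0, -46, -1], [165, -159, 0, -46, -1], [165, -159, 0, -46, -1], [165, -159, 0, -46, -1]]]}}

```text
t: 18.72
eef_pos: [593.4, 161.3, 235.7]
tcp_rot: [-3.14, 0.001, 1.5]
ft_force: [-0.2, -0.5, -1.2]
opening: 0.529
grip_force: 30.0
```

Emit:
{"fn": "step_arm", "kwargs": {"plan": [[[0, 0, 0, 0, -1], [0, 0, 0, 0, -1], [0, 0, 0, 0, -1]]]}}

```text
t: 18.97
eef_pos: [593.8, 159.3, 236.9]
tcp_rot: [-3.141, 0.0, 1.493]
ft_force: [-0.6, 0.3, -1.5]
opening: 0.524
grip_force: 30.0
```

```bash
python3 - <<'E'
from h import *
s=env.state();print(s['eef_pos'],s['opening'],s['qvel'].round(2));go(592.3,164.3,100,86.5)
E
```

```text
[593.82620391 159.27377676 236.85269562] 0.5238289052255843 [-0.   -0.   -0.    0.    0.   -0.01]
tool shift [  4.9  -1.9 136.9] turn -0.9 rows>= 4
```

Emit:
{"fn": "step_arm", "kwargs": {"plan": [[[5, -2, 0, -1, -1], [5, -2, 35, -1, -1], [5, -2, 70, -1, -1], [5, -2, 100, -1, -1], [5, -2, 125, -1, -1], [5, -2, 137, -1, -1], [5, -2, 137, -1, -1], [5, -2, 137, -1, -1]]]}}

```text
t: 19.63
eef_pos: [592.5, 165.3, 100.6]
tcp_rot: [3.141, 0.0, 1.514]
ft_force: [0.3, -0.3, -0.7]
opening: 0.527
grip_force: 30.0
```

Emit:
{"fn": "step_arm", "kwargs": {"plan": [[[0, 0, 8, 0, -1], [0, 0, 16, 0, -1], [0, 0, 24, 0, -1], [0, 0, 29, 0, -1], [0, 0, 31, 0, -1], [0, 0, 31, 0, -1], [0, 0, 31, 0, -1]]]}}

```text
t: 20.22
eef_pos: [592.3, 165.4, 69.1]
tcp_rot: [3.141, 0.0, 1.514]
ft_force: [-0.5, 1.0, -2.1]
opening: 0.527
grip_force: 30.0
```

Emit:
{"fn": "step_arm", "kwargs": {"plan": [[[0, 0, 0.8, 0, -1], [0, 0, 1.6, 0, -1], [0, 0, 2.2, 0, -1], [0, 0, 2.2, 0, -1], [0, 0, 2.2, 0, -1]]]}}

```text
t: 20.63
eef_pos: [592.3, 165.4, 67.4]
tcp_rot: [3.141, -0.0, 1.514]
ft_force: [-1.4, 1.4, 4.5]
opening: 0.522
grip_force: 30.0
```

Seated. I release, rise and check the placement.

Emit:
{"fn": "step_arm", "kwargs": {"plan": [[[0, 0, 0, 0, 0.6], [0, 0, 0, 0, 0.6], [0, 0, 0, 0, 0.6], [0, 0, 0, 0, 0.6], [0, 0, 0, 0, 0.6], [0, 0, 0, 0, 0.6], [0, 0, -25, 0, 0.6], [0, 0, -65, 0, 0.6]]]}}

```text
t: 21.3
eef_pos: [590.4, 165.0, 129.2]
tcp_rot: [-3.135, 0.002, 1.514]
ft_force: [0.6, -1.1, 0.2]
opening: 0.798
grip_force: 0.0
```

Emit:
{"fn": "step_arm", "kwargs": {"plan": [[[-40, 0, -40, 0, -1], [-70, 0, -70, 0, -1], [-100, 0, -80, 0, -1], [-130, 0, -80, 0, -1], [-160, 0, -80, 0, -1], [-160, 0, -80, 0, -1], [-160, 0, -80, 0, -1]]]}}

```text
t: 21.88
eef_pos: [583.0, 4.3, 212.1]
tcp_rot: [3.141, 0.0, 1.511]
ft_force: [-1.1, 0.8, 0.0]
opening: 0.363
grip_force: 0.0
```

```bash
python3 - <<'E'
from h import *
cv2.imwrite("pics/w5.png",env.read_camera("wrist")[:300])
s=env.state();print(s['t'],s['eef_pos'],s['opening']);go(576,-84,110,86.5)
E
```

```text
21.9333 [583.05668071   5.39638802 211.91849206] 0.32363025251269345
tool shift [-89.7  -1.8 101.9] turn 0.2 rows>= 4
```

View pics/w5.png

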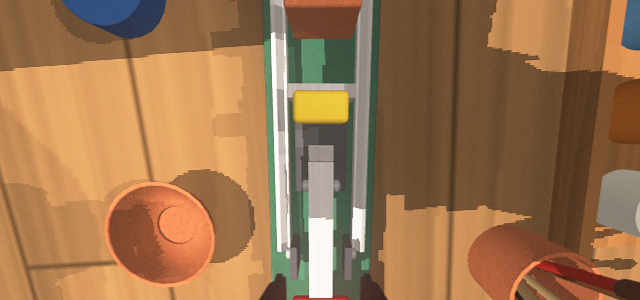

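Tile 2 stands square between the walls and the follower is latched. Next I press the pad with shut fingers.

Emit:
{"fn": "step_arm", "kwargs": {"plan": [[[-40, -2, 0, 0, -1], [-80, -2, 30, 0, -1], [-89, -2, 65, 0, -1], [-89, -2, 95, 0, -1], [-89, -2, 118, 0, -1], [-89, -2, 127, 0, -1], [-89, -2, 127, 0, -1]]]}}

```text
t: 22.52
eef_pos: [575.4, -81.9, 83.0]
tcp_rot: [-3.138, -0.001, 1.515]
ft_force: [0.0, -0.2, 0.5]
opening: 0.005
grip_force: 0.0
```

Emit:
{"fn": "step_arm", "kwargs": {"plan": [[[0, 0, 4, 0, -1], [0, 0, 8, 0, -1], [0, 0, 12, 0, -1], [0, 0, 15, 0, -1], [0, 0, 18, 0, -1], [0, 0, 18, 0, -1], [0, 0, 18, 0, -1]]]}}

```text
t: 23.1
eef_pos: [576.5, -83.2, 67.3]
tcp_rot: [3.14, 0.0, 1.514]
ft_force: [2.3, -1.8, 1.8]
opening: 0.004
grip_force: 1.3
```

Emit:
{"fn": "step_arm", "kwargs": {"plan": [[[0, 0, 1.5, 0, -1], [0, 0, 3, 0, -1], [0, 0, 3.5, 0, -1], [0, 0, 3.5, 0, -1], [0, 0, 3.5, 0, -1], [0, 0, 3.5, 0, -1], [0, 0, 3.5, 0, -1], [0, 0, 3.5, 0, -1]]]}}

```text
t: 23.77
eef_pos: [576.5, -83.4, 64.0]
tcp_rot: [3.14, 0.001, 1.514]
ft_force: [0.7, -3.9, 7.7]
opening: 0.004
grip_force: 4.3
```

Emit:
{"fn": "step_arm", "kwargs": {"plan": [[[0, 0, -10, 0, -1], [0, 0, -30, 0, -1], [0, 0, -70, 0, -1], [0, 0, -110, 0, -1], [0, 0, -150, 0, -1], [0, 0, -150, 0, -1], [0, 0, -150, 0, -1], [0, 0, -150, 0, -1]]]}}

```text
t: 24.43
eef_pos: [575.3, -82.7, 212.9]
tcp_rot: [-3.14, -0.0, 1.514]
ft_force: [0.4, 0.1, -1.0]
opening: 0.009
grip_force: 0.0
```

```bash
python3 - <<'E'
from h import *
im=env.read_camera("top");cv2.imwrite("pics/top1.png",im);hsv=cv2.cvtColor(im,cv2.COLOR_BGR2HSV)
m=cv2.inRange(hsv,np.array((20,120,60)),np.array((35,255,255)));m[:225]=0;m[265:]=0;m[:,:220]=0;m[:,350:]=0
ys,xs=np.nonzero(m);print("yellow",len(xs),xs.mean(),ys.mean(),ray("top",xs.mean(),ys.mean(),125).round(1))
m=cv2.inRange(hsv,np.array((3,130,60)),np.array((14,255,255)));m[:232]=0;m[:,:222]=0;m[:,252:]=0;m[262:]=0
n,l,s,c=cv2.connectedComponentsWithStats(m)
for i in range(1,n):
    if s[i,4]>15: print("bare",s[i],c[i].round(1),ray("top",*c[i],110).round(1))
print(env.state()['t'],env.state()['eef_pos'])
E
```

```text
yellow 196 254.35714285714286 246.81632653061226 [589.9 170.5 125. ]
bare [228 235  19  24 415] [236.7 246.5] [592.4 210.3 110. ]
24.4833 [575.22255152 -82.69584673 212.24147374]
```

The handle travelled from y = 210.3 to 170.5, so the follower is at about 40 mm. The tile blob is about 40 × 50 mm at the stop.

Emit:
{"fn": "step_arm", "kwargs": {"plan": [[[0, 0, 0, 0, -1], [0, 0, 0, 0, -1], [0, 0, 0, 0, -1], [0, 0, 0, 0, -1]]]}}

```text
t: 24.82
eef_pos: [575.9, -83.1, 212.8]
tcp_rot: [-3.14, -0.0, 1.514]
ft_force: [0.9, -0.5, 0.1]
opening: 0.005
grip_force: 0.0
```

```bash
python3 -c "
from cell import env
print(env.job_done())"
```

```text
the job is handed in; nothing more can be done
None
```

I handed the job in at about 25 s, and no verdict came back. Both bare tiles are against the stop with the follower pressing on them at about 40 mm by the top camera; the arm is clear of the latch pad, though I didn't measure that it had sprung back up.

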